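# Step-stack the washed trays beside the jiko

## Task

The washed trays must dry by the charcoal jiko, stacked in steps so that air gets in at the ends. Set the green tray on the rim of the white one, in line with it but stepped 4 cm along its length towards the jiko's side, and let go; then set the yellow tray on the green one, in line, stepped 4 cm back the other way so that it is right above the white one. Leave the white tray where it stands.

Things in the scene. Friction and masses are not known exactly. Their poses are not given: they have to be found in the camera images.
- white_tray_mid (a point): White tray, loose, 0.45 kg, bottom of the stack: 150 mm long (y, roughly left-right), 110 wide (x), 50 high; floor and walls 4 mm, flat inward lip round the rim (14 mm at sides, 10 at ends). A 12 mm thick rib, rim-high, crosses it at mid-length (along x): pinch it from above, fingers closing along y; 55 mm free each side. Point: tray centre, 25 mm above its underside, z up.
- green_tray_mid (a point): Green tray, 0.18 kg, middle of the stack, standing on the trolley left or right of the white one; same shape and size as the white tray (150 x 110 x 50 mm, y lengthwise). A 12 mm thick rib, rim-high, crosses it at mid-length (along x): pinch it from above, fingers closing along y; 55 mm free each side. Point: tray centre, 25 mm above its underside, z up.
- yellow_tray_mid (a point): Yellow tray, 0.18 kg, top of the stack, standing on the trolley on the other side of the white one; same shape and size as the white tray (150 x 110 x 50 mm, y lengthwise). A 12 mm thick rib, rim-high, crosses it at mid-length (along x): pinch it from above, fingers closing along y; 55 mm free each side. Point: tray centre, 25 mm above its underside, z up.
- jiko_latch (a point): Charcoal jiko: dark metal stove with a flared round body 220 mm across, 185 mm high, clay-coloured top, fixed at the far left or far right of the trolley, always clearly beyond one end of the white tray (a dented aluminium pot stands at the other side). Point: the small brass latch of its ash drawer, at the front (robot side) of the stove, 102 mm from its axis and 52 mm above the trolley.
There are look-alikes about, which are no part of the job. What is meant by the part that bears yellow_tray_mid is not purple, and is the larger of those in its own colour. Of the things that look like the part that bears green_tray_mid, take the one that is farthest from the robot's base at the start.

How it is judged:
On the way:
1. the green tray rests on the white one, stepped towards the jiko's side, and is let go (x of green_tray_mid in the frame of white_tray_mid between -0.015 and 0.015 m and z of green_tray_mid in the frame of white_tray_mid between 0.045 and 0.055 m and angle between the y axis of green_tray_mid and the y axis of white_tray_mid, either way round below 0.175 rad and angle between green_tray_mid's own z axis and vertical below 0.07 rad and contact force between green_tray and the fingers below 0.1 N and linear speed of green_tray below 0.02 m/s and contact force between green_tray and white_tray above 0.2 N and ((y of jiko_latch in the frame of white_tray_mid above 0 m and y of green_tray_mid in the frame of white_tray_mid between 0.025 and 0.055 m) or (y of jiko_latch in the frame of white_tray_mid below 0 m and y of green_tray_mid in the frame of white_tray_mid between -0.055 and -0.025 m)) and distance of white_tray_mid from where it was at the start of the episode below 0.03 m), for 0.2 s.
At the end, for the whole second after the job is handed in: Green rests level on white's rim, stepped 25 to 55 mm towards the jiko's side; yellow rests level on green, stepped 25 to 55 mm back. Each within 15 mm sideways and 10 degrees of the tray below, released, at rest; white within 30 mm of its start (all of step 1 and x of yellow_tray_mid in the frame of green_tray_mid between -0.015 and 0.015 m and z of yellow_tray_mid in the frame of green_tray_mid between 0.045 and 0.055 m and angle between the y axis of yellow_tray_mid and the y axis of green_tray_mid, either way round below 0.175 rad and angle between yellow_tray_mid's own z axis and vertical below 0.07 rad and contact force between yellow_tray and the fingers below 0.1 N and linear speed of yellow_tray below 0.02 m/s and contact force between yellow_tray and green_tray above 0.2 N and ((y of white_tray_mid in the frame of green_tray_mid above 0 m and y of yellow_tray_mid in the frame of green_tray_mid between 0.025 and 0.055 m) or (y of white_tray_mid in the frame of green_tray_mid below 0 m and y of yellow_tray_mid in the frame of green_tray_mid between -0.055 and -0.025 m))); the robot touches nothing.
It also fails if it takes over 64 s, if anything falls off the work surface, if the arm or the gripper's body presses on something with over 40 N, if the wrist force passes 120 N, or if a joint passes its speed limit or range.

## Robot

A 7-joint arm with a two-finger parallel gripper is mounted at the origin on the work surface. World frame = base frame: x ahead of the robot, y to its left, z up, the work surface at z = 0. Lengths are in m, angles in rad, forces in N, time in s.
With the tool pointing down it reaches from about 0.425 to 0.925 m from the base axis. Payload 6.8 kg.
Tool frame: the origin (TCP) lies at the very end of the fingers, on their centre line; the grasp point (between the pads) lies 19 mm behind it; z points along the fingers, y is the direction in which the jaws open and shut (so a half turn about z gives the same grasp; the last joint's range is limited). The gripper opens to 88 mm and grips with 3 to 60 N. Pads are 20 mm wide; open, the fingers measure 115 mm over their backs; the gripper's body (75 mm by 178 mm) begins 61 mm behind the grasp point.
Start: joints at [-0.108, 0.477, 0.022, 1.555, -0.011, 1.109, -0.083], TCP at [0.675, 0, 0.223] pointing down, gripper open.
Joint ranges: [-2.96, 2.96], [-0.34, 2.1], [-1.41, 1.46], [0.24, 2.44], [-1.37, 4.51], [0.17, 1.92], [-2.96, 2.96]. Speed limits (rad/s): [2.39, 2.39, 3.14, 3.14, 3.14, 3.14, 3.14].

## Interface

Orientations are given as a 3x3 rotation matrix whose columns are the frame's x, y, z axes.
In Python, from bench import manip gives the robot as it stands.
- The arm moves only by the tool play_rows, never from a script. Its argument "rows" is a list of rows, each a list of 7 numbers: the shift along the world's x, y, z in m, then the turn, a rotation vector about the world's x, y, z in degrees, then the opening, from 0 (shut) to 1 (fully open). In form: [[x, y, z, wx, wy, wz, hand], ...]. A call has exactly 10 rows; each row is the pose to reach, as a shift and turn from the pose measured when the call began; what a row does not reach only later rows make up. A row lasts 1/10 s, in which the tool goes at most 50 mm and 8.59 degrees, less where a joint would pass 70% of its speed; a pose out of reach is approached as far as the arm can. A call with a gripper value outside its range is refused whole. The fingers move at their own pace and stop on an object; the grip force is fixed at half the most. Time passes only in rows, so rows that repeat a pose let the fingers close, or fill a call up. It gives the time, the measured TCP pose, the force and the opening at its end, in the units of the state.
- manip.get_obs(): the state, without advancing time (a new reading comes with each control period).
- manip.camera(name): name is "scene" or "side" or "wrist"; returns a dict with "color" (420x560x3 uint8, blue, green, red), "range_z" (420x560 float32, m along the optical axis (not along the pixel's ray), 0 where there is no reading), "fx", "fy", "cx", "cy" (pixels), "dist_coeffs" ([k1, k2, p1, p2, k3] as OpenCV has them; the pictures are not rectified), "cam_to_world" (4x4, takes a point from camera to world coordinates). Camera axes: x right, y up, looking along -z (the intrinsics and any distortion apply to the point x, -y, -z); pixel columns grow to the right and rows downward; lengths in m; the calibration is good to about 2 mm. A picture is of the moment at which its call begins.
- manip.sign_off(): hands the job in, once; it reports no verdict.
Trained networks look in a picture, given as the dict that the camera call returned (one of the last four; its "shot" number tells which), for a name from the list of things; names that differ only in an ending like _2 or _b are one class to them, and where a whole thing is asked for, a point or a joint stands for the part that bears it (a point fixed in the world has none). Each returns a list of dicts, best first, with "confidence" (0 to 1); they miss things now and then, are a little off and sometimes report something else, mostly with a low value. They report only what shows in the picture. A call takes as long as a camera call. They do not tell look-alikes from the thing itself.
- manip.regions_of(picture, name): "mask" (420x560 bool, what is visible of it) and "location" ([column, row] in pixels, amid what is visible of it).
- manip.pinpoint(picture, name): "location" ([column, row] in pixels: a listed point, or the origin of a listed thing).
The state is a dict: "clock": time; "qpos": joint angles; "joint_vel": joint speeds; "tau": joint torques, N m; "position": TCP position; "eef_rot": TCP orientation; "ft_force": force on the tool from outside, world axes, zero at the start; "torque": the same for the moment, N m; "grip_width": finger opening in m.
Only numpy, scipy, OpenCV 4.12 (cv2) and the standard library are available. Lean on these libraries where they do the work, as an engineer would, in place of code of your own. Each camera call takes 0.05 s, during which the arm holds its last target. There are 200 camera calls.

## Working session

There is one attempt and no reset: what is moved stays moved. The work goes in short steps, Python scripts to look and compute and a tool call to move; the robot and the scene stay as the last step left them, time stands still between calls to the robot, and variables do not carry over. Pictures are saved under pics/ and viewed, on a budget of 10 in all, crops included, one or two more only if the job needs it, and the job is handed in when it is done.

Besides the shell and the picture viewer there is one more tool, called after ">>>" as name([rows], argument=value, ...), one row to a line, values as JSON. play_rows: Moves the arm, as the interface text tells. Its arguments: {"type":"object","properties":{"rows":{"type":"array","items":{"type":"array","items":{"type":"number"}}}},"required":["rows"]}

```bash
mkdir -p pics; cat > h.py <<'E'
import numpy as np, cv2
from bench import manip
def world(p,uv,z=None):
    K=np.array([[p['fx'],0,p['cx']],[0,p['fy'],p['cy']],[0,0,1]]);T=np.array(p['cam_to_world'])
    uv=np.array(uv,float).reshape(-1,1,2)
    n=cv2.undistortPoints(uv,K,np.array(p['dist_coeffs'],float)).reshape(-1,2)
    r=np.c_[n[:,0],-n[:,1],-np.ones(len(n))]
    if z is None:
        px=uv.reshape(-1,2).round().astype(int);d=p['range_z'][px[:,1].clip(0,419),px[:,0].clip(0,559)]
        return (r*d[:,None])@T[:3,:3].T+T[:3,3], d>0
    w=r@T[:3,:3].T; s=(z-T[2,3])/w[:,2]
    return w*s[:,None]+T[:3,3]
def cloud(p,mask):
    v,u=np.nonzero(mask);w,ok=world(p,np.c_[u,v]);return w[ok]
E
python3 - <<'E'
from h import *
for c in ['scene','side']:
    p=manip.camera(c);cv2.imwrite(f'pics/{c}0.png',p['color'])
    print(c,np.round(p['cam_to_world'],2).tolist())
    for n in ['white_tray_mid','green_tray_mid','yellow_tray_mid','jiko_latch']:
        for d in manip.pinpoint(p,n): print('pt',n,np.round(d['location']),round(d['confidence'],2),world(p,d['location'],.025 if 'tray' in n else .052).round(3))
        for d in manip.regions_of(p,n):
            w=cloud(p,d['mask']);print('rg',n,np.round(d['location']),round(d['confidence'],2),d['mask'].sum(),np.percentile(w,[2,50,98],axis=0).round(3).tolist() if len(w) else '')
E
```

```text
scene [[0.04, -0.73, 0.68, 1.3], [1.0, 0.03, -0.02, 0.01], [-0.0, 0.68, 0.73, 0.99], [0.0, 0.0, 0.0, 1.0]]
pt white_tray_mid [268. 231.] 0.7 [[0.492 0.012 0.025]]
rg white_tray_mid [280. 232.] 0.86 895 [[0.434, -0.065, 0.001], [0.507, 0.051, 0.028], [0.56, 0.093, 0.054]]
pt green_tray_mid [158. 178.] 0.87 [[ 0.225 -0.386  0.025]]
rg green_tray_mid [170. 223.] 0.86 1607 [[0.388, -0.387, 0.001], [0.441, -0.312, 0.028], [0.503, -0.241, 0.053]]
rg green_tray_mid [158. 178.] 0.82 1259 [[0.156, -0.465, 0.002], [0.235, -0.388, 0.03], [0.311, -0.307, 0.054]]
pt yellow_tray_mid [334. 180.] 0.77 [[0.261 0.257 0.025]]
pt yellow_tray_mid [361. 210.] 0.68 [[0.416 0.329 0.025]]
pt yellow_tray_mid [421. 195.] 0.66 [[0.35  0.557 0.025]]
rg yellow_tray_mid [363. 212.] 0.77 1706 [[0.363, 0.246, -0.001], [0.428, 0.32, 0.028], [0.496, 0.404, 0.053]]
rg yellow_tray_mid [421. 195.] 0.59 1459 [[0.282, 0.466, 0.001], [0.363, 0.546, 0.032], [0.436, 0.636, 0.053]]
pt jiko_latch [116. 267.] 0.93 [[ 0.638 -0.439  0.052]]
rg jiko_latch [ 93. 291.] 0.87 6932 [[0.656, -0.551, 0.008], [0.778, -0.438, 0.17], [0.85, 
[... 661 characters left out ...]
71.] 0.3 [[0.423 0.327 0.025]]
rg green_tray_mid [381. 295.] 0.68 3569 [[0.385, -0.391, -0.001], [0.444, -0.321, 0.029], [0.497, -0.242, 0.05]]
pt yellow_tray_mid [205. 199.] 0.77 [[0.246 0.258 0.025]]
pt yellow_tray_mid [203. 147.] 0.68 [[0.363 0.557 0.025]]
pt yellow_tray_mid [249. 173.] 0.57 [[0.419 0.315 0.025]]
rg yellow_tray_mid [201. 146.] 0.77 1347 [[0.279, 0.463, -0.001], [0.352, 0.541, 0.03], [0.433, 0.638, 0.049]]
rg yellow_tray_mid [250. 173.] 0.6 1668 [[0.36, 0.242, -0.003], [0.424, 0.319, 0.029], [0.492, 0.407, 0.049]]
pt jiko_latch [494. 292.] 0.59 [[ 0.631 -0.454  0.052]]
rg jiko_latch [522. 267.] 0.73 7663 [[0.64, -0.544, 0.002], [0.68, -0.469, 0.149], [0.81, -0.368, 0.172]]
```

```bash
python3 - <<'E'
import cv2
cv2.imwrite('pics/s0big.png',cv2.resize(cv2.imread('pics/scene0.png')[120:345,50:470],(800,429),interpolation=cv2.INTER_CUBIC))
E
```

```text
(no output)
```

View pics/s0big.png

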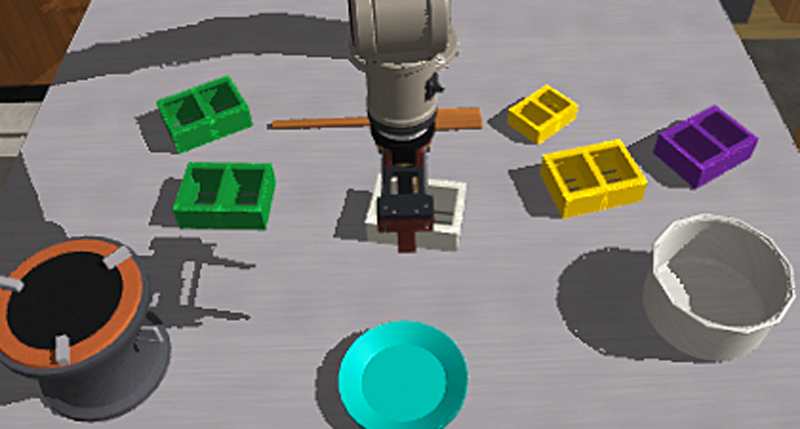

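View pics/side0.png

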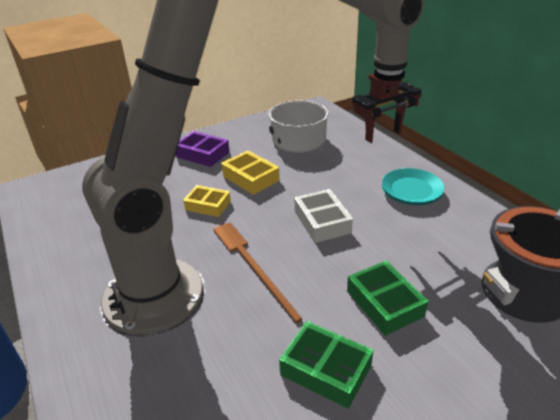

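```bash
cat >> h.py <<'E'
def rim(cams,c,zr=(.040,.060),R=.12,verbose=True):
    out=[]
    for p in cams:
        w=cloud(p,p['range_z']>0); s=w[(np.abs(w[:,:2]-c)<R).all(1)&(w[:,2]>zr[0])&(w[:,2]<zr[1])]
        if len(s)<30: print('few',len(s)); continue
        (x,y),(a,b),t=cv2.minAreaRect(s[:,:2].astype(np.float32)*1000)
        # yaw of long side relative to world y
        ang=t if a>=b else t+90
        yaw=(ang-90+90)%180-90
        out.append([x/1000,y/1000,max(a,b),min(a,b),yaw,np.median(s[:,2])])
        print(np.round(out[-1],4),len(s))
    return out
E
python3 - <<'E'
from h import *
cams=[manip.camera('scene'),manip.camera('side')]
for n,c in dict(white=(.495,.012),green=(.442,-.314),greenB=(.222,-.388),yellow=(.423,.322),ysmall=(.25,.257)).items():
    print(n);rim(cams,np.array(c))
o=manip.get_obs();print(o['position'],o['eef_rot'],o['grip_width'],o['clock'])
p=cams[1]['color'];q=cams[0]['color']
a=cv2.resize(p[240:410,270:440],(400,400));b=cv2.resize(q[150:240,310:400],(400,400))
cv2.imwrite('pics/choice.png',np.hstack([a,b]))
E
```

```text
white
[ 4.934000e-01  1.460000e-02  1.504600e+02  1.148578e+02 -1.061070e+01
  4.950000e-02] 346
[ 4.914000e-01  1.520000e-02  1.585705e+02  1.127634e+02 -1.071160e+01
  4.610000e-02] 760
green
[ 4.448000e-01 -3.163000e-01  1.536105e+02  1.169180e+02 -3.696000e+00
  4.950000e-02] 649
[ 4.42500e-01 -3.14700e-01  1.53549e+02  1.12791e+02 -3.44290e+00
  4.73000e-02] 1368
greenB
[ 2.307000e-01 -3.891000e-01  1.515943e+02  1.194970e+02  2.756310e+01
  5.040000e-02] 490
[ 2.290000e-01 -3.882000e-01  1.518819e+02  1.143826e+02  2.848120e+01
  4.780000e-02] 1904
yellow
[ 3.918000e-01  3.172000e-01  1.890501e+02  1.554821e+02 -7.776920e+01
  4.940000e-02] 624
[4.266000e-01 3.251000e-01 1.576347e+02 1.158234e+02 1.311280e+01
 4.580000e-02] 543
ysmall
[ 3.085000e-01  2.948000e-01  1.906411e+02  9.764270e+01 -5.284550e+01
  4.650000e-02] 33
[3.65200e-01 3.50100e-01 5.04396e+01 1.15453e+01 3.98910e+00 4.52000e-02] 31
[6.75019577e-01 3.19509230e-06 2.22652195e-01] [[ 2.19593832e-05  1.00000000e+00  2.21542468e-05]
 [ 1.00000000e+00 -2.19594322e-05  2.20901297e-06]
 [ 2.20949946e-06  2.21541983e-05 -1.00000000e+00]] 0.08766479471118892 1.0
```

View pics/choice.png

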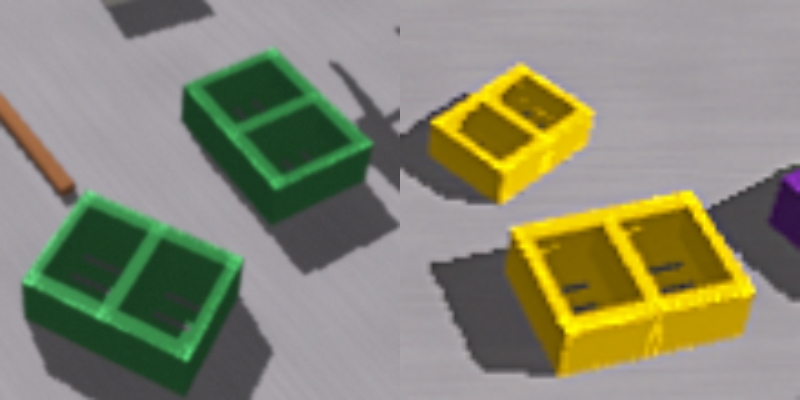

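>>> play_rows([
  [-0.023, -0.032, 0, 0, 0, -8, 1],
  [-0.046, -0.063, 0, 0, 0, -16, 1],
  [-0.069, -0.095, 0, 0, 0, -24, 1],
  [-0.092, -0.126, 0, 0, 0, -32, 1],
  [-0.115, -0.158, 0, 0, 0, -40, 1],
  [-0.138, -0.189, 0, 0, 0, -48, 1],
  [-0.161, -0.221, 0, 0, 0, -56, 1],
  [-0.184, -0.252, 0, 0, 0, -64, 1],
  [-0.207, -0.284, 0, 0, 0, -72, 1],
  [-0.231, -0.315, 0, 0, 0, -80, 1],
])

```text
clock: 2.0
position: [0.4431, -0.3162, 0.223]
eef_rot: [[0.986, 0.168, 0.001], [0.168, -0.986, -0.0], [0.001, 0.0, -1.0]]
ft_force: [0.5, -0.2, -0.4]
grip_width: 0.0879
```

```bash
cat >> h.py <<'E'
def st():
    o=manip.get_obs();R=np.array(o['eef_rot']);y=R[:,1];print('t',round(o['clock'],2),'pos',np.round(o['position'],4),'jawyaw',round(np.degrees(np.arctan2(y[1],y[0])),2),'tilt',np.round(R[:2,2],3),'w',round(o['grip_width'],4),'F',np.round(o['ft_force'],1),'q',np.round(o['qpos'],2))
E
python3 - <<'E'
from h import *
st();p=manip.camera('wrist');cv2.imwrite('pics/w1.png',p['color']);rim([p],np.array((.4436,-.3155)))
rim([manip.camera('scene')],np.array((.4925,.0148)))
E
```

```text
t 2.0 pos [ 0.4431 -0.3162  0.223 ] jawyaw -80.32 tilt [ 0.001 -0.   ] w 0.0879 F [ 0.5 -0.2 -0.4] q [ 0.16  0.27  0.42  1.89 -0.13  1.   -0.77]
[ 4.422000e-01 -3.128000e-01  1.507306e+02  1.106705e+02 -3.422100e+00
  5.010000e-02] 6864
[ 4.936000e-01  1.460000e-02  1.504293e+02  1.178818e+02 -1.058890e+01
  4.970000e-02] 664
```

View pics/w1.png

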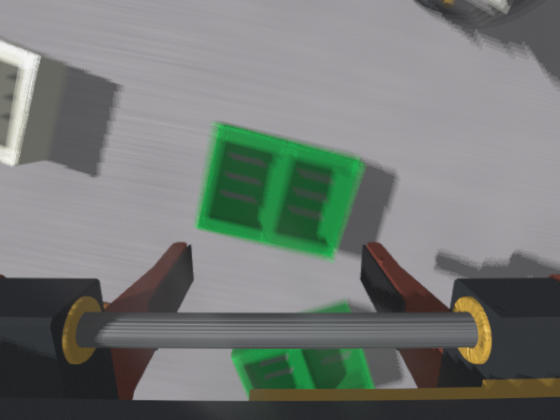

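>>> play_rows([
  [0, 0.003, -0.02, 0, 0, -6, 0.7],
  [-0.001, 0.003, -0.05, 0, 0, -13, 0.7],
  [-0.001, 0.003, -0.08, 0, 0, -13.1, 0.7],
  [-0.001, 0.003, -0.11, 0, 0, -13.1, 0.7],
  [-0.001, 0.003, -0.14, 0, 0, -13.1, 0.7],
  [-0.001, 0.003, -0.16, 0, 0, -13.1, 0.7],
  [-0.001, 0.003, -0.18, 0, 0, -13.1, 0.7],
  [-0.001, 0.003, -0.195, 0, 0, -13.1, 0.7],
  [-0.001, 0.003, -0.207, 0, 0, -13.1, 0.7],
  [-0.001, 0.003, -0.207, 0, 0, -13.1, 0.7],
])

```text
clock: 3.1
position: [0.4383, -0.3165, 0.015]
eef_rot: [[0.998, -0.066, -0.003], [-0.066, -0.998, -0.001], [-0.003, 0.001, -1.0]]
ft_force: [-0.5, 0.7, -0.6]
grip_width: 0.0619
```

>>> play_rows([
  [0, 0, 0, 0, 0, 0, 0],
  [0, 0, 0, 0, 0, 0, 0],
  [0, 0, 0, 0, 0, 0, 0],
  [0, 0, 0, 0, 0, 0, 0],
  [0, 0, 0, 0, 0, 0, 0],
  [0, 0, 0, 0, 0, 0, 0],
  [0, 0, 0.01, 0, 0, 0, 0],
  [0, 0, 0.03, 0, 0, 0, 0],
  [0, 0, 0.06, 0, 0, 0, 0],
  [0, 0, 0.09, 0, 0, 0, 0],
])

```text
clock: 4.1
position: [0.4376, -0.3163, 0.1061]
eef_rot: [[0.998, -0.066, -0.004], [-0.066, -0.998, -0.001], [-0.004, 0.001, -1.0]]
ft_force: [0.9, -0.4, -1.6]
grip_width: 0.0118
```

```bash
python3 - <<'E'
from h import *
st();o=manip.get_obs();z=o['position'][2]-.016+.05;c=o['position'][:2]
rim([manip.camera('side'),manip.camera('scene')],np.array(c),(z-.012,z+.007))
E
```

```text
t 4.1 pos [ 0.4376 -0.3163  0.1061] jawyaw -93.79 tilt [-0.004 -0.001] w 0.0118 F [ 0.9 -0.4 -1.6] q [ 0.18  0.43  0.42  2.   -0.24  0.76 -0.9 ]
[ 4.418000e-01 -3.179000e-01  1.539987e+02  1.126321e+02 -2.950900e+00
  1.333000e-01] 998
[ 4.475000e-01 -3.202000e-01  1.491861e+02  1.144495e+02 -3.929800e+00
  1.403000e-01] 600
```

>>> play_rows([
  [0, 0.01, 0.02, 0, 0, 0, 0],
  [0.005, 0.03, 0.04, 0, 0, -1, 0],
  [0.01, 0.055, 0.06, 0, 0, -2, 0],
  [0.015, 0.08, 0.06, 0, 0, -3, 0],
  [0.02, 0.105, 0.06, 0, 0, -4, 0],
  [0.025, 0.13, 0.06, 0, 0, -5, 0],
  [0.03, 0.15, 0.06, 0, 0, -6, 0],
  [0.035, 0.165, 0.06, 0, 0, -7, 0],
  [0.04, 0.175, 0.06, 0, 0, -7, 0],
  [0.04, 0.175, 0.06, 0, 0, -7, 0],
])

```text
clock: 5.2
position: [0.4806, -0.1417, 0.1685]
eef_rot: [[0.983, -0.185, 0.002], [-0.185, -0.983, -0.004], [0.003, 0.004, -1.0]]
ft_force: [0.2, -0.7, -2.1]
grip_width: 0.0112
```

```bash
python3 - <<'E'
from h import *
st();p=manip.camera('wrist');cv2.imwrite('pics/w2.png',p['color']);s=manip.camera('side')
rim([p,s],np.array((.492,.0155)))
o=manip.get_obs();z=o['position'][2]-.015+.05;c=o['position'][:2]
rim([p,s],np.array(c),(z-.01,z+.007))
E
```

```text
t 5.2 pos [ 0.4806 -0.1417  0.1685] jawyaw -100.63 tilt [ 0.002 -0.004] w 0.0112 F [ 0.2 -0.7 -2.1] q [-0.2   0.27  0.43  2.05 -0.14  0.85 -1.45]
[4.998000e-01 5.430000e-02 1.106261e+02 7.518230e+01 7.918810e+01
 4.990000e-02] 4351
[ 4.77400e-01  1.66000e-02  1.56672e+02  8.91928e+01 -1.38007e+01
  4.62000e-02] 510
[ 4.848000e-01 -1.418000e-01  1.514609e+02  1.108450e+02 -1.064590e+01
  1.987000e-01] 26851
[ 4.843000e-01 -1.462000e-01  1.541831e+02  1.125729e+02 -1.093590e+01
  1.955000e-01] 577
```

View pics/w2.png

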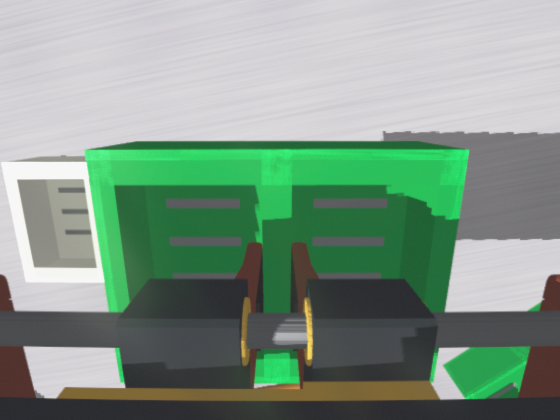

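>>> play_rows([
  [0, 0.015, 0, 0, 0, 0, 0],
  [0, 0.04, 0, 0, 0, 0, 0],
  [0, 0.065, 0, 0, 0, 0, 0],
  [0, 0.085, 0, 0, 0, 0, 0],
  [0, 0.1, -0.01, 0, 0, 0, 0],
  [0, 0.112, -0.025, 0, 0, 0, 0],
  [0, 0.1195, -0.04, 0, 0, 0, 0],
  [0, 0.1195, -0.055, 0, 0, 0, 0],
  [0, 0.1195, -0.065, 0, 0, 0, 0],
  [0, 0.1195, -0.065, 0, 0, 0, 0],
])

```text
clock: 6.3
position: [0.4787, -0.0252, 0.1021]
eef_rot: [[0.982, -0.189, -0.001], [-0.189, -0.982, -0.006], [-0.0, 0.006, -1.0]]
ft_force: [0.5, 0.4, -1.7]
grip_width: 0.0117
```

```bash
python3 - <<'E'
from h import *
st();p=manip.camera('wrist');s=manip.camera('side')
o=manip.get_obs();z=o['position'][2]+.03;c=o['position'][:2]
rim([p,s],np.array(c),(z-.01,z+.007))
E
```

```text
t 6.3 pos [ 0.4787 -0.0252  0.1021] jawyaw -100.88 tilt [-0.001 -0.006] w 0.0117 F [ 0.5  0.4 -1.7] q [-0.37  0.34  0.34  2.14 -0.17  0.69 -1.68]
[ 4.830000e-01 -2.540000e-02  1.517436e+02  1.106317e+02 -1.087740e+01
  1.322000e-01] 26990
[ 4.834000e-01 -2.770000e-02  1.550255e+02  1.114778e+02 -1.063570e+01
  1.293000e-01] 612
```

>>> play_rows([
  [0.002, 0.003, -0.005, 0, 0, 0, 0],
  [0.002, 0.003, -0.01, 0, 0, 0, 0],
  [0.002, 0.003, -0.015, 0, 0, 0, 0],
  [0.002, 0.003, -0.02, 0, 0, 0, 0],
  [0.002, 0.003, -0.024, 0, 0, 0, 0],
  [0.002, 0.003, -0.027, 0, 0, 0, 0],
  [0.002, 0.003, -0.029, 0, 0, 0, 0],
  [0.002, 0.003, -0.03, 0, 0, 0, 0],
  [0.002, 0.003, -0.031, 0, 0, 0, 0],
  [0.002, 0.003, -0.031, 0, 0, 0, 0],
])

```text
clock: 7.4
position: [0.482, -0.022, 0.0726]
eef_rot: [[0.982, -0.189, 0.002], [-0.189, -0.982, -0.005], [0.003, 0.005, -1.0]]
ft_force: [0.1, 0.1, -2.0]
grip_width: 0.0113
```

```bash
python3 - <<'E'
from h import *
st();p=manip.camera('wrist')
o=manip.get_obs();z=o['position'][2]+.03;c=o['position'][:2]
rim([p],np.array(c),(z-.01,z+.007))
E
```

```text
t 7.4 pos [ 0.482  -0.022   0.0726] jawyaw -100.88 tilt [ 0.002 -0.005] w 0.0113 F [ 0.1  0.1 -2. ] q [-0.35  0.39  0.32  2.15 -0.2   0.62 -1.65]
[ 4.862000e-01 -2.200000e-02  1.514750e+02  1.106829e+02 -1.088370e+01
  1.028000e-01] 27149
```

>>> play_rows([
  [0, 0, -0.001, 0, 0, 0, 0],
  [0, 0, -0.002, 0, 0, 0, 0],
  [0, 0, -0.003, 0, 0, 0, 0],
  [0, 0, -0.003, 0, 0, 0, 0],
  [0, 0, -0.003, 0, 0, 0, 0.3],
  [0, 0, -0.003, 0, 0, 0, 0.5],
  [0, 0, -0.003, 0, 0, 0, 0.6],
  [0, 0, -0.003, 0, 0, 0, 0.6],
  [0, 0, -0.003, 0, 0, 0, 0.6],
  [0, 0, -0.003, 0, 0, 0, 0.6],
])

```text
clock: 8.45
position: [0.482, -0.022, 0.0697]
eef_rot: [[0.982, -0.189, 0.002], [-0.189, -0.982, -0.005], [0.003, 0.005, -1.0]]
ft_force: [-0.1, -0.2, -1.1]
grip_width: 0.0524
```

>>> play_rows([
  [0, 0, 0.005, 0, 0, 0, 0.6],
  [0, 0, 0.015, 0, 0, 0, 0.6],
  [0, 0, 0.03, 0, 0, 0, 0.6],
  [0, 0, 0.05, 0, 0, 0, 0.6],
  [0, 0, 0.08, 0, 0, 0, 0.6],
  [0, 0, 0.11, 0, 0, 0, 0.8],
  [0, 0, 0.14, 0, 0, 0, 1],
  [-0.005, 0.02, 0.16, 0, 0, 0, 1],
  [-0.01, 0.06, 0.16, 0, 0, 2, 1],
  [-0.015, 0.1, 0.16, 0, 0, 4, 1],
])

```text
clock: 9.45
position: [0.4673, 0.0786, 0.2316]
eef_rot: [[0.993, -0.121, 0.005], [-0.121, -0.993, -0.004], [0.006, 0.003, -1.0]]
ft_force: [0.8, 1.6, 0.1]
grip_width: 0.0871
```

```bash
python3 - <<'E'
from h import *
st();s=manip.camera('side');w=manip.camera('wrist');sc=manip.camera('scene')
print('G');rim([s,w,sc],np.array((.486,-.022)),(.092,.107))
print('W');rim([s,w,sc],np.array((.4925,.017)),(.042,.056))
print('Y');rim([s,w],np.array((.425,.323)),(.042,.056),R=.105)
cv2.imwrite('pics/s3.png',s['color'])
E
```

```text
t 9.45 pos [0.4673 0.0786 0.2316] jawyaw -96.94 tilt [ 0.005 -0.004] w 0.0871 F [0.8 1.6 0.1] q [-0.58  0.13  0.3   2.03 -0.04  0.99 -1.95]
G
[ 4.869000e-01 -2.490000e-02  1.560917e+02  1.136676e+02 -1.069120e+01
  9.640000e-02] 760
[ 4.866000e-01 -2.280000e-02  1.510458e+02  1.109566e+02 -1.085260e+01
  1.000000e-01] 9640
[ 4.880000e-01 -2.430000e-02  1.502242e+02  1.153767e+02 -1.075700e+01
  9.990000e-02] 678
W
[ 4.879000e-01 -4.500000e-03  1.942058e+02  1.111553e+02 -1.128620e+01
  5.090000e-02] 346
[ 4.893000e-01 -1.700000e-03  1.866936e+02  1.124558e+02 -1.080490e+01
  5.390000e-02] 11221
[ 4.922000e-01 -2.600000e-03  1.872113e+02  1.175392e+02 -8.927600e+00
  5.290000e-02] 644
Y
[4.274000e-01 3.259000e-01 1.579995e+02 1.152922e+02 1.322030e+01
 4.630000e-02] 489
[4.279000e-01 3.277000e-01 1.532199e+02 1.100873e+02 1.295120e+01
 4.980000e-02] 4587
```

View pics/s3.png

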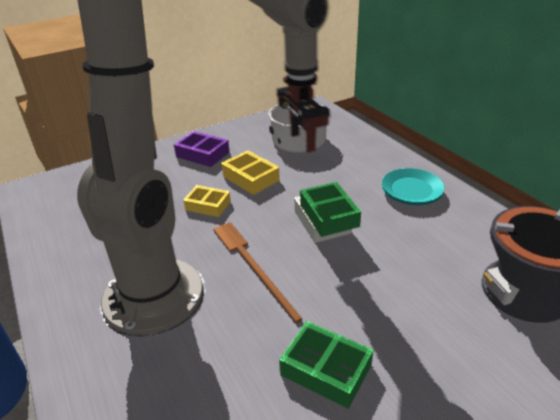

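>>> play_rows([
  [-0.003, 0.02, 0, 0, 0, 2, 1],
  [-0.008, 0.05, 0, 0, 0, 5, 1],
  [-0.013, 0.085, 0, 0, 0, 8, 1],
  [-0.019, 0.12, 0, 0, 0, 11, 1],
  [-0.025, 0.155, 0, 0, 0, 14, 0.9],
  [-0.031, 0.19, -0.01, 0, 0, 17, 0.8],
  [-0.036, 0.22, -0.03, 0, 0, 20, 0.7],
  [-0.0395, 0.24, -0.06, 0, 0, 20, 0.7],
  [-0.0395, 0.248, -0.09, 0, 0, 20, 0.7],
  [-0.0395, 0.248, -0.1, 0, 0, 20, 0.7],
])

```text
clock: 10.6
position: [0.4256, 0.3285, 0.1281]
eef_rot: [[0.972, 0.234, 0.001], [0.234, -0.972, -0.006], [-0.0, 0.006, -1.0]]
ft_force: [0.1, -0.4, 0.1]
grip_width: 0.0614
```

```bash
python3 - <<'E'
from h import *
st();w=manip.camera('wrist')
rim([w],np.array((.4277,.327)),(.042,.056),R=.105)
E
```

```text
t 10.6 pos [0.4256 0.3285 0.1281] jawyaw -76.47 tilt [ 0.001 -0.006] w 0.0614 F [ 0.1 -0.4  0.1] q [-0.85  0.37  0.09  1.98 -0.04  0.8  -2.07]
[4.272000e-01 3.275000e-01 1.509104e+02 1.102556e+02 1.315500e+01
 5.000000e-02] 11161
```

>>> play_rows([
  [0.002, -0.001, -0.02, 0, 0, -0.4, 0.7],
  [0.002, -0.001, -0.04, 0, 0, -0.4, 0.7],
  [0.002, -0.001, -0.06, 0, 0, -0.4, 0.7],
  [0.002, -0.001, -0.075, 0, 0, -0.4, 0.7],
  [0.002, -0.001, -0.088, 0, 0, -0.4, 0.7],
  [0.002, -0.001, -0.098, 0, 0, -0.4, 0.7],
  [0.002, -0.001, -0.106, 0, 0, -0.4, 0.7],
  [0.002, -0.001, -0.112, 0, 0, -0.4, 0.7],
  [0.002, -0.001, -0.113, 0, 0, -0.4, 0.7],
  [0.002, -0.001, -0.113, 0, 0, -0.4, 0.7],
])

```text
clock: 11.65
position: [0.4279, 0.3262, 0.0149]
eef_rot: [[0.974, 0.226, 0.001], [0.226, -0.974, -0.007], [-0.001, 0.007, -1.0]]
ft_force: [1.3, 0.3, 0.1]
grip_width: 0.0615
```

>>> play_rows([
  [0, 0, 0, 0, 0, 0, 0],
  [0, 0, 0, 0, 0, 0, 0],
  [0, 0, 0, 0, 0, 0, 0],
  [0, 0, 0, 0, 0, 0, 0],
  [0, 0, 0, 0, 0, 0, 0],
  [0, 0, 0, 0, 0, 0, 0],
  [0, 0, 0.01, 0, 0, 0, 0],
  [0, 0, 0.035, 0, 0, 0, 0],
  [0, 0, 0.07, 0, 0, 0, 0],
  [0, 0, 0.11, 0, 0, 0, 0],
])

```text
clock: 12.65
position: [0.4271, 0.3254, 0.1257]
eef_rot: [[0.974, 0.226, -0.001], [0.226, -0.974, -0.009], [-0.003, 0.008, -1.0]]
ft_force: [0.4, 1.2, -1.9]
grip_width: 0.0121
```

>>> play_rows([
  [0, 0, 0.04, 0, 0, 0, 0],
  [0, -0.01, 0.08, 0, 0, -2, 0],
  [0.005, -0.03, 0.1, 0, 0, -5, 0],
  [0.01, -0.055, 0.1, 0, 0, -8, 0],
  [0.02, -0.085, 0.1, 0, 0, -12, 0],
  [0.03, -0.115, 0.1, 0, 0, -16, 0],
  [0.038, -0.14, 0.1, 0, 0, -20, 0],
  [0.044, -0.16, 0.1, 0, 0, -24, 0],
  [0.05, -0.17, 0.1, 0, 0, -24, 0],
  [0.05, -0.17, 0.1, 0, 0, -24, 0],
])

```text
clock: 13.65
position: [0.4777, 0.154, 0.2254]
eef_rot: [[0.981, -0.192, -0.004], [-0.192, -0.981, -0.008], [-0.003, 0.009, -1.0]]
ft_force: [0.4, 0.6, -1.6]
grip_width: 0.0115
```

```bash
python3 - <<'E'
from h import *
st();w=manip.camera('wrist');s=manip.camera('scene');cv2.imwrite('pics/w4.png',w['color'])
o=manip.get_obs();z=o['position'][2]+.035;c=o['position'][:2]
print('Y');rim([w],np.array(c),(z-.012,z+.007))
print('G');rim([s,w],np.array((.4866,-.0228)),(.092,.107))
E
```

```text
t 13.65 pos [0.4777 0.154  0.2254] jawyaw -101.05 tilt [-0.004 -0.008] w 0.0115 F [ 0.4  0.6 -1.6] q [-0.67  0.19  0.27  1.97 -0.05  1.   -2.14]
Y
[  0.4785   0.1546 151.0728 109.8575 -11.0681   0.2557] 26516
G
[ 4.879000e-01 -2.450000e-02  1.507977e+02  1.167035e+02 -1.073800e+01
  9.990000e-02] 685
[ 4.864000e-01 -2.240000e-02  1.519589e+02  1.110010e+02 -1.079400e+01
  9.990000e-02] 7916
```

View pics/w4.png

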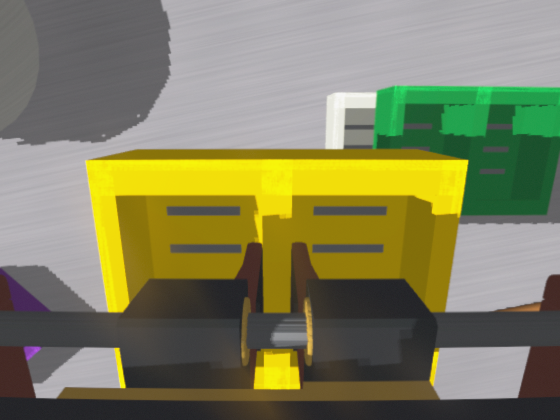

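>>> play_rows([
  [0.002, -0.015, 0, 0, 0, 0.3, 0],
  [0.004, -0.04, 0, 0, 0, 0.3, 0],
  [0.007, -0.07, 0, 0, 0, 0.3, 0],
  [0.01, -0.1, -0.005, 0, 0, 0.3, 0],
  [0.013, -0.12, -0.015, 0, 0, 0.3, 0],
  [0.0155, -0.133, -0.03, 0, 0, 0.3, 0],
  [0.0155, -0.138, -0.045, 0, 0, 0.3, 0],
  [0.0155, -0.138, -0.06, 0, 0, 0.3, 0],
  [0.0155, -0.138, -0.073, 0, 0, 0.3, 0],
  [0.0155, -0.138, -0.075, 0, 0, 0.3, 0],
])

```text
clock: 14.75
position: [0.4914, 0.0196, 0.149]
eef_rot: [[0.983, -0.181, -0.007], [-0.181, -0.983, -0.007], [-0.006, 0.009, -1.0]]
ft_force: [0.2, -0.3, -2.4]
grip_width: 0.012
```

```bash
python3 - <<'E'
from h import *
st();w=manip.camera('wrist')
o=manip.get_obs();z=o['position'][2]+.033;c=o['position'][:2]
print('Y');rim([w],np.array(c),(z-.012,z+.007))
E
```

```text
t 14.75 pos [0.4914 0.0196 0.149 ] jawyaw -100.42 tilt [-0.007 -0.007] w 0.012 F [ 0.2 -0.3 -2.4] q [-0.46  0.28  0.34  2.07 -0.12  0.82 -1.8 ]
Y
[ 4.927000e-01  2.000000e-02  1.514439e+02  1.091909e+02 -1.047570e+01
  1.792000e-01] 26622
```

>>> play_rows([
  [0.001, -0.003, -0.005, 0, 0, -0.3, 0],
  [0.001, -0.003, -0.01, 0, 0, -0.3, 0],
  [0.001, -0.003, -0.015, 0, 0, -0.3, 0],
  [0.001, -0.003, -0.019, 0, 0, -0.3, 0],
  [0.001, -0.003, -0.022, 0, 0, -0.3, 0],
  [0.001, -0.003, -0.024, 0, 0, -0.3, 0],
  [0.001, -0.003, -0.026, 0, 0, -0.3, 0],
  [0.001, -0.003, -0.027, 0, 0, -0.3, 0],
  [0.001, -0.003, -0.028, 0, 0, -0.3, 0],
  [0.001, -0.003, -0.028, 0, 0, -0.3, 0],
])

```text
clock: 15.8
position: [0.4928, 0.0164, 0.1215]
eef_rot: [[0.982, -0.186, -0.007], [-0.186, -0.982, -0.007], [-0.005, 0.008, -1.0]]
ft_force: [-0.6, 0.1, -2.1]
grip_width: 0.012
```

```bash
python3 - <<'E'
from h import *
st();w=manip.camera('wrist')
o=manip.get_obs();z=o['position'][2]+.03;c=o['position'][:2]
print('Y');rim([w],np.array(c),(z-.012,z+.007))
E
```

```text
t 15.8 pos [0.4928 0.0164 0.1215] jawyaw -100.74 tilt [-0.007 -0.007] w 0.012 F [-0.6  0.1 -2.1] q [-0.44  0.33  0.33  2.09 -0.14  0.75 -1.78]
Y
[ 4.937000e-01  1.710000e-02  1.511695e+02  1.099560e+02 -1.077110e+01
  1.517000e-01] 26863
```

Position good; 2 mm to go, then release and retreat.

>>> play_rows([
  [0, 0, -0.001, 0, 0, 0, 0],
  [0, 0, -0.0015, 0, 0, 0, 0],
  [0, 0, -0.002, 0, 0, 0, 0],
  [0, 0, -0.002, 0, 0, 0, 0],
  [0, 0, -0.002, 0, 0, 0, 0.3],
  [0, 0, -0.002, 0, 0, 0, 0.5],
  [0, 0, -0.002, 0, 0, 0, 0.6],
  [0, 0, -0.002, 0, 0, 0, 0.6],
  [0, 0, -0.002, 0, 0, 0, 0.6],
  [0, 0, -0.002, 0, 0, 0, 0.6],
])

```text
clock: 16.85
position: [0.4929, 0.0164, 0.1195]
eef_rot: [[0.982, -0.186, -0.007], [-0.186, -0.982, -0.007], [-0.005, 0.008, -1.0]]
ft_force: [0.6, -0.2, 0.4]
grip_width: 0.052
```

>>> play_rows([
  [0, 0, 0.005, 0, 0, 0, 0.6],
  [0, 0, 0.015, 0, 0, 0, 0.6],
  [0, 0, 0.03, 0, 0, 0, 0.6],
  [0, 0, 0.05, 0, 0, 0, 0.6],
  [0, 0, 0.08, 0, 0, 0, 0.6],
  [0, 0, 0.11, 0, 0, 0, 0.6],
  [0, 0, 0.13, 0, 0, 0, 0.6],
  [0, 0.02, 0.14, 0, 0, 0, 0.6],
  [0, 0.06, 0.14, 0, 0, 0, 0.6],
  [0, 0.08, 0.14, 0, 0, 0, 0.6],
])

```text
clock: 17.85
position: [0.493, 0.0994, 0.2611]
eef_rot: [[0.983, -0.184, -0.005], [-0.184, -0.983, -0.005], [-0.003, 0.006, -1.0]]
ft_force: [0.2, 0.4, 0.3]
grip_width: 0.053
```

>>> play_rows([
  [0, 0.02, 0, 0, 0, 0, 0.6],
  [0, 0.04, 0, 0, 0, 0, 0.6],
  [0, 0.06, 0, 0, 0, 0, 0.6],
  [0, 0.08, 0, 0, 0, 0, 0.6],
  [0, 0.08, 0, 0, 0, 0, 0.6],
  [0, 0.08, 0, 0, 0, 0, 0.6],
  [0, 0.08, 0, 0, 0, 0, 0.6],
  [0, 0.08, 0, 0, 0, 0, 0.6],
  [0, 0.08, 0, 0, 0, 0, 0.6],
  [0, 0.08, 0, 0, 0, 0, 0.6],
])

```text
clock: 18.85
position: [0.4931, 0.1788, 0.2612]
eef_rot: [[0.983, -0.185, -0.004], [-0.185, -0.983, -0.005], [-0.003, 0.006, -1.0]]
ft_force: [-0.1, -0.5, -0.3]
grip_width: 0.0524
```

```bash
python3 - <<'E'
from h import *
st();w=manip.camera('wrist');s=manip.camera('side');c=manip.camera('scene')
print('Y');rim([s,w,c],np.array((.494,.0165)),(.142,.156))
print('G+');rim([s,w,c],np.array((.4866,-.0028)),(.092,.107))
print('W');rim([s,w,c],np.array((.4925,.0165)),(.005,.046))
cv2.imwrite('pics/s5.png',np.hstack([cv2.resize(s['color'][120:300,240:420],(400,400)),cv2.resize(c['color'][150:290,200:340],(400,400))]))
E
```

```text
t 18.85 pos [0.4931 0.1788 0.2612] jawyaw -100.67 tilt [-0.004 -0.005] w 0.0524 F [-0.1 -0.5 -0.3] q [-0.69  0.19  0.26  1.88 -0.05  1.08 -2.17]
Y
[ 4.934000e-01  1.480000e-02  1.586754e+02  1.126200e+02 -1.097880e+01
  1.464000e-01] 725
[ 4.931000e-01  1.650000e-02  1.519583e+02  1.109112e+02 -1.040090e+01
  1.499000e-01] 10809
[ 4.947000e-01  1.470000e-02  1.504366e+02  1.148544e+02 -1.074600e+01
  1.498000e-01] 716
G+
[ 4.886000e-01 -6.500000e-03  1.938446e+02  1.111635e+02 -1.002300e+01
  9.820000e-02] 521
[ 4.940000e-01  1.790000e-02  1.483681e+02  1.102278e+02 -1.033030e+01
  1.041000e-01] 8421
[ 4.932000e-01 -5.400000e-03  1.899232e+02  1.147491e+02 -1.049590e+01
  1.031000e-01] 756
W
[ 4.898000e-01  1.540000e-02  1.588223e+02  1.090547e+02 -1.033470e+01
  2.190000e-02] 360
[5.036000e-01 7.810000e-02 1.102106e+02 2.531700e+01 7.924110e+01
 2.600000e-02] 755
[5.351000e-01 4.660000e-02 3.157390e+02 1.500856e+02 3.531740e+01
 2.430000e-02] 427
```

View pics/s5.png

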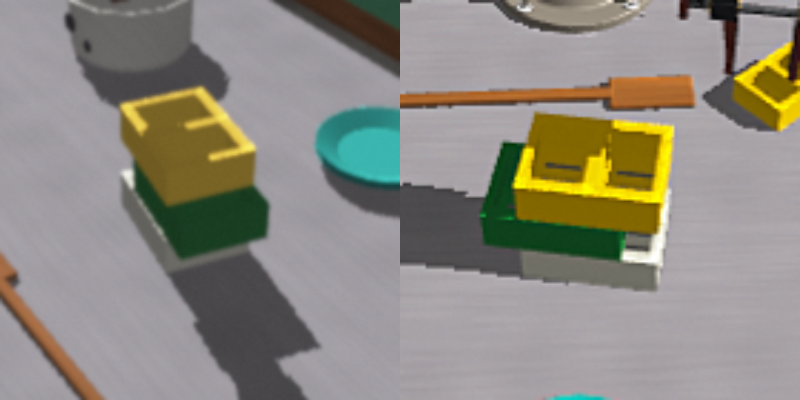

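The picture shows white, green and yellow stacked in steps. Green is shifted towards the jiko (image left at (505,210) in the right half) and yellow is back above white. The gripper is clear, so I'm handing in.

```bash
python3 -c "
from bench import manip;print(manip.sign_off())"
```

```text
the job is handed in; nothing more can be done
None
```

The three trays are stacked in steps by the jiko and the job is handed in at about 19 s of the 64 s allowed. There was no verdict. I picked the green tray farther from the base and the larger yellow one.

- **Green on white:** my last clear measurement put green's centre at about (0.486, -0.022). White was estimated at (0.4925, 0.017), which makes the step 40 mm towards the jiko's side (-y). Green's rim was at 0.100 m and its yaw at -10.8°, matching white.
- **Yellow on green:** yellow's centre was about (0.493, 0.0165), 39–40 mm back and right above white. Its rim was at 0.150 m and its yaw between -10.4° and -11.0°.
- **White and the gripper:** the side camera still showed white within about 3 mm of its start. The gripper was open, well clear of the stack, and the tool force read about zero.

**Checks that disagreed:** yellow partly hid green and white after the last placing, so some automatic fits there were mixed or spoiled. The wrist camera's fit for green and the scene camera's fit for white were not usable. For those two I relied on the earlier wrist measurements, the side camera's fit of white and the final picture. The cameras otherwise differed by about 2–5 mm, well inside the tolerances.

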